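# Shut and lock the dust extractor's filter hatch

### The job

The filter hatch of the bench dust extractor has been left ajar. Push it fully shut with your fingertips, then set a fingertip in the slot of the orange quarter-turn fastener and turn it clockwise as far as it goes, so that the hatch is locked. Only push and turn: do not lift the hatch, do not turn the fastener before the hatch is shut, leave the bowl, sanding block, glue bottle and screwdriver where they are, and come away clear at the end.

Things in the scene. Friction and masses are not known exactly. Their poses are not given: they have to be found in the camera images.
- hatch (a joint): Teal hatch panel (250 x 324 x 12 mm) on top of the white extractor case (250 front to back, 320 wide, 110 mm high, fixed to the bench). Hinged along the case's far top edge (away from the robot), it opens by its robot-side edge going up. Value: rad, 0 = fully shut on its stop, positive = ajar (starts at 0.2 to 0.5). A stiff hinge keeps it where it is left; pushing it down takes 2 to 5 N at the black pad.
- fastener (a joint): Quarter-turn fastener, an orange disc of 90 mm diameter on the hatch, its top 18 mm above the panel. Value: rad, 0 = unlocked, 1.571 = locked on its stop, growing clockwise seen from above (starts at 0 to 0.3). Friction takes 0.2 N m, some 6 N at 32 mm from its axis, and it stays where it is left.
- slot (a point): Point on the fastener's axis, level with the top of the disc; it moves with hatch and fastener. A straight slot 34 mm wide and 14 mm deep, with a dark steel floor, runs right across the disc through this axis, open at both rims (90 mm long). The point's y axis lies along the slot, x across it, z out of the panel. Unlocked, the slot points to the two white dots (left and right, parallel to the hinge); locked, to the two red dots (front and back).
- pad (a point): Centre of the top of the black rubber pad (50 x 70 mm) on the hatch near its robot-side right corner (seen from the robot), the bare place to push on. It moves with the hatch, 197 mm from the hinge line. z is the panel's normal. A steel bar pull 28 mm high stands at the opposite, left corner, 110 mm left of the fastener's axis.
- pad_home (a point): Where the pad's centre lies when the hatch is fully shut, 125 mm above the bench: a point fixed to the extractor. Its x axis points from the case's front to its hinge side, y to the case's left, z up. Shut, the fastener's axis is 22 mm further along x and 105 mm along y; its top is 143 mm above the bench.
- bowl: Green bowl, 110 mm across, 55 mm high, loose beside the extractor; origin at the centre of its underside. To be left alone.
- sander: Cork and wood sanding block, 100 x 60 x 40 mm, loose; origin at the centre of its underside. To be left alone.
- glue: Yellow glue bottle with red cap, 60 mm diameter, 120 mm high, standing loose near the front left corner of the extractor; origin at the centre of its underside. To be left alone.
- driver_grip (a point): Screwdriver with blue handle, 200 mm long, lying loose on the bench between robot and extractor; the point is in the middle of its handle. To be left alone.

How it is judged (in metres and radians):
On the way, in this order (a step that is already met when the one before it is completed fails the run):
1. the hatch is pushed fully shut (within 0.03 rad) (value of joint hatch below 0.03 rad), for 0.2 s.
2. the fastener is turned clockwise to its locked stop (over 1.4 rad) with the hatch shut (value of joint fastener above 1.4 rad and value of joint hatch below 0.03 rad), for 0.2 s.
At the end, for the whole second after the job is handed in: The hatch is shut (under 0.03 rad), the fastener stands over 1.4 rad (its stop is at 1.571) and at rest, and the four bystanders lie within 30 mm of where they were (all of step 2 and velocity of joint fastener below 0.05 rad/s and distance of each of bowl, sander, glue, driver_grip from where it was at the start of the episode below 0.03 m); the robot touches nothing.
It fails at once if the hatch is lifted (over 0.6 rad) (value of joint hatch above 0.6 rad).
It fails at once if the hatch is opened again once the fastener is turned, or the fastener is turned (over 0.6 rad) before the hatch is shut (value of joint fastener above 0.6 rad and value of joint hatch above 0.06 rad).
It fails at once if the bowl, sanding block, glue bottle or screwdriver is moved by over 30 mm, lifted or carried (distance of any of bowl, sander, glue, driver_grip from where it was at the start of the episode above 0.03 m).
It also fails if it takes over 51 s, if anything falls off the work surface, if the arm or the gripper's body presses on something with over 40 N, if the wrist force passes 120 N, or if a joint passes its speed limit or range.

### The arm

A 6-joint arm with a two-finger parallel gripper is mounted at the origin on the work surface. World frame = base frame: x ahead of the robot, y to its left, z up, the work surface at z = 0. Lengths are in m, angles in degrees, forces in N, time in s.
With the tool pointing down it reaches from about 0.3 to 0.775 m from the base axis. Payload 14.6 kg.
Tool frame: the origin (TCP) lies at the very end of the fingers, on their centre line; the grasp point (between the pads) lies 19 mm behind it; z points along the fingers, x is the direction in which the jaws open and shut, and the axes are right-handed (so a half turn about z gives the same grasp; the last joint's range is limited). The gripper opens to 94 mm and grips with 3 to 60 N. Pads are 16 mm wide; open, the fingers measure 119 mm over their backs; the gripper's body (75 mm by 177 mm) begins 78 mm behind the grasp point.
Start: joints at [-70.05, 17.183, 87.147, -0, 75.671, -3.816], TCP at [0.222, -0.503, 0.205] pointing down, gripper open.
Joint ranges: [-173.82, 173.82], [-45.26, 126.66], [13.44, 144.39], [-59.66, 239.66], [0, 175.72], [-146.38, 146.38]. Speed limits (degrees/s): [127.2, 127.2, 147.25, 180, 180, 180].

### API

Orientations are given as a 3x3 rotation matrix whose columns are the frame's x, y, z axes.
In Python, from station import * gives the robot as it stands.
- The arm moves only by the shell command python3 -m crank 'ROWS' [OPENING] [FORCE]. ROWS is JSON, a list of rows, each a list of 6 numbers: the shift along the world's x, y, z in units of 50 mm (1.0 is 50 mm), then the turn, a rotation vector about the world's x, y, z in units of 8 degrees (1.0 is 8 degrees). A call has 1 to 20 rows; each row is the pose to reach, as a shift and turn from the pose commanded when the call began; what a row does not reach only later rows make up. A row lasts 1/10 s, in which the tool goes at most 50 mm and 8.59 degrees, less where a joint would pass 70% of its speed; a pose out of reach is approached as far as the arm can. A call with a gripper value outside its range is refused whole. OPENING is the opening, from 0 (shut) to 1 (fully open), set as the call begins (- or left out, the last holds). The fingers move at their own pace and stop on an object; FORCE is the grip in N (left out, the last holds). Time passes only in rows, so rows that repeat a pose let the fingers close. It gives the time, the measured TCP pose, the force and the opening at its end, in the units of the state.
- state(): the state, without advancing time (a new reading comes with each control period).
- read_camera(name): name is "scene" or "top" or "wrist"; returns the picture (400x640x3 uint8, red, green, blue); there is no depth.
- get_calibration(name): a dict with "fx", "fy", "cx", "cy" (pixels), "rvec" (rotation vector, rad) and "tvec" (3), from world to camera coordinates, as OpenCV has them. Camera axes: x right, y down, z forward; pixel columns grow to the right and rows downward; lengths in m; the calibration is good to about 2 mm. A picture is of the moment at which its call begins: read the wrist's pose just before it. get_calibration takes no time and is no camera call; for the wrist camera it gives the pose at the moment of the call.
- close_job(): hands the job in, once; it reports no verdict.
Trained networks look in the newest picture that a camera, given by its name, has taken for a name from the list of things; names that differ only in an ending like _2 or _b are one class to them, and where a whole thing is asked for, a point or a joint stands for the part that bears it (a point fixed in the world has none). Each returns a list of dicts, best first, with "score" (0 to 1); they miss things now and then, are a little off and sometimes report something else, mostly with a low value. They report only what shows in the picture. A call takes as long as a camera call.
- masks_of(camera, label): "mask" (400x640 bool, what is visible of it) and "box" ([left, top, right, bottom] in pixels, round what is visible of it).
The state is a dict: "time_s": time; "joints": joint angles; "dq": joint speeds; "effort": joint torques, N m; "eef_pos": TCP position; "ee_rot": TCP orientation; "contact_force": force on the tool from outside, world axes, zero at the start; "wrist_torque": the same for the moment, N m; "width": finger opening in m.
Only numpy, scipy, OpenCV 4.12 (cv2) and the standard library are available. Lean on these libraries where they do the work, as an engineer would, in place of code of your own. Each camera call takes 0.05 s, during which the arm holds its last target. There are 200 camera calls.

## Working session

There is one attempt and no reset: what is moved stays moved. The work goes in short steps, Python scripts to look and compute and a shell command to move; the robot and the scene stay as the last step left them, time stands still between calls to the robot, and variables do not carry over. Pictures are saved under pics/ and viewed, about 8 in all and at most 12, crops included, and the job is handed in when it is done.

```bash
mkdir -p pics; python3 - <<'E'
from station import *
import cv2
for n in ("scene","top"):
    im=read_camera(n); cv2.imwrite(f"pics/{n}0.png",im[:,:,::-1])
    c=get_calibration(n); print(n,c)
    for l in ("hatch","fastener","pad","glue","bowl","sander","driver_grip"):
        m=masks_of(n,l)
        for d in m[:1]:
            import numpy as np
            ys,xs=np.nonzero(d["mask"]); print(l,round(d["score"],2),d["box"],xs.mean().round(1),ys.mean().round(1))
s=state();print(s["eef_pos"],s["ee_rot"],s["contact_force"],s["time_s"],s["width"])
E
```

```text
scene {'fx': 362.52907302594895, 'fy': 362.52907302594895, 'cx': 317.92485840235173, 'cy': 202.3351337554434, 'rvec': array([ 2.36458669, -0.31436631,  0.13307465]), 'tvec': array([-0.50539369,  0.23039035,  0.73509541])}
hatch 0.88 [277.0, 124.1, 408.7, 282.8] 339.3 205.6
fastener 0.98 [298.9, 162.3, 343.8, 201.0] 321.2 184.0
pad 0.76 [278.7, 125.8, 411.0, 279.4] 339.3 205.6
glue 0.71 [255.7, 153.7, 282.3, 200.7] 268.2 176.1
bowl 0.88 [309.4, 320.8, 371.2, 385.1] 338.5 351.7
driver_grip 0.94 [224.0, 229.9, 260.8, 303.7] 237.2 280.6
top {'fx': 510.46673603042393, 'fy': 510.46673603042393, 'cx': 327.2844976128963, 'cy': 199.95939196981647, 'rvec': array([ 2.18787538, -2.15305833,  0.12538386]), 'tvec': array([0.05143142, 0.5880739 , 1.42135968])}
hatch 0.73 [264.2, 140.9, 411.3, 256.7] 340.9 198.1
fastener 0.97 [318.1, 194.6, 356.7, 230.9] 337.2 210.7
pad 0.66 [267.2, 140.3, 407.4, 255.6] 340.7 197.9
glue 0.67 [242.1, 233.1, 266.2, 252.4] 256.6 242.3
bowl 0.91 [412.2, 212.4, 451.5, 253.0] 430.6 231.2
sander 0.85 [236.5, 161.4, 265.5, 202.7] 251.7 182.5
driver_grip 0.74 [267.6, 144.8, 410.5, 262.1] 340.1 202.3
[ 0.22165972 -0.50336572  0.20545449] [[ 4.03023950e-01 -9.15189430e-01  4.50510289e-05]
 [-9.15189431e-01 -4.03023952e-01 -2.47708506e-05]
 [ 4.08266643e-05 -3.12469794e-05 -9.99999999e-01]] [-0.19131316 -0.05772126  0.49866083] 0.8 0.09400172628791932
```

View pics/top0.png

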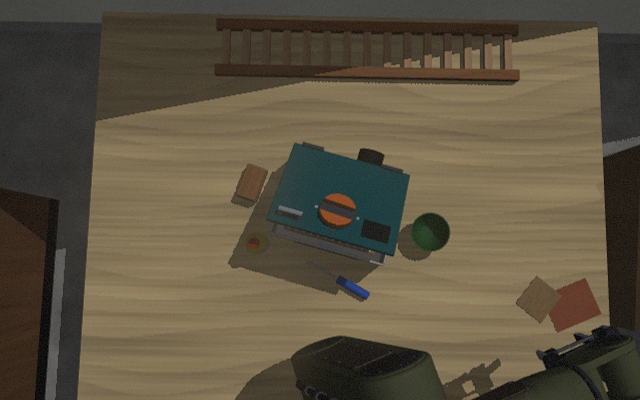

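View pics/scene0.png

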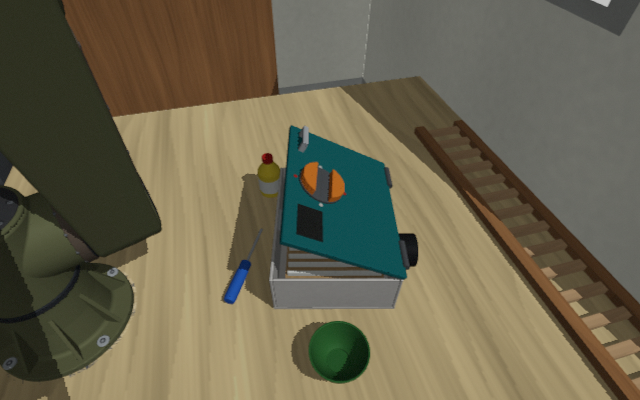

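Both views show the teal hatch ajar, hinged at the far side. In the top view the fastener is at about (337,211), the pad at (376,231), the bar pull at (290,211), and the screwdriver lies in front at (350,288). I'll fit the model to the colour-segmented points.

```bash
cat > fit.py <<'E'
import numpy as np, cv2
from station import *
from scipy.optimize import least_squares
P={"fl":(.197,.267,.012),"fr":(.197,-.057,.012),"nr":(-.053,-.057,.012),"nl":(-.053,.267,.012),"pad":(0,0,.015),"fast":(.022,.105,.033)}
def model(p,names):  # p: x,y,yaw,theta ; hinge at (.197,*, .110)
    x,y,w,t=p; out=[]
    for n in names:
        X,Y,Z=P[n]; a=.197-X
        lx=.197-a*np.cos(t)+Z*np.sin(t); lz=.110+a*np.sin(t)+Z*np.cos(t)
        out.append((x+np.cos(w)*lx-np.sin(w)*Y, y+np.sin(w)*lx+np.cos(w)*Y, lz))
    return np.array(out)
def proj(c,X):
    K=np.array([[c["fx"],0,c["cx"]],[0,c["fy"],c["cy"]],[0,0,1]])
    return cv2.projectPoints(np.array(X,float),np.array(c["rvec"]),np.array(c["tvec"]),K,None)[0][:,0]
E
python3 - <<'E'
from fit import *
obs={}
guess={"top":dict(fl=(295,143),fr=(410,174),nr=(390,255),nl=(267,221)),"scene":dict(fr=(405,271),nr=(281,243),nl=(291,127),fl=(387,168))}
padg={"top":(376,231),"scene":(310,222)}
for n in ("top","scene"):
    im=cv2.imread(f"pics/{n}0.png").astype(int); b,g,r=im[...,0],im[...,1],im[...,2]
    m=((g-r>25)&(b-r>25)&(abs(g-b)<25)).astype(np.uint8)
    m[:, :250]=0
    k,lab,st,_=cv2.connectedComponentsWithStats(m); i=1+st[1:,4].argmax()
    h=cv2.convexHull(np.argwhere(lab==i)[:,::-1].astype(np.int32))
    q=cv2.approxPolyN(h,4,ensure_convex=True)[0].astype(float)
    o={}
    for k2,gp in guess[n].items():
        o[k2]=q[np.linalg.norm(q-gp,axis=1).argmin()]
    hull=np.zeros(m.shape,np.uint8); cv2.fillPoly(hull,[h],1)
    dk=((im.max(2)<45)&(hull>0)).astype(np.uint8); k,lab,st,cc=cv2.connectedComponentsWithStats(dk)
    l=lab[padg[n][1],padg[n][0]]; o["pad"]=cc[l]; print(n,st[l])
    mk=(r-b>60)&(hull>0)&(r-g>30); hh=cv2.convexHull(np.argwhere(mk)[:,::-1].astype(np.int32)); (cx,cy),_,_=cv2.minAreaRect(hh)
    o["fast"]=(cx,cy); obs[n]=o
    print({a:np.round(v,1).tolist() for a,v in o.items()})
cal={n:get_calibration(n) for n in obs}
def res(p):
    return np.concatenate([(proj(cal[n],model(p,o))-np.array(list(o.values()))).ravel() for n,o in obs.items()])
s=least_squares(res,[.5,-.1,-.2,.3],loss="soft_l1")
print(s.x,np.round(res(s.x).reshape(-1,2),1).tolist())
p=s.x; names=list(P)
print("now",dict(zip(names,model(p,names).round(4).tolist()))); p[3]=0
print("shut",dict(zip(names,model(p,names).round(4).tolist())))
E
```

```text
top [360 220  31  23 474]
{'fl': [318.0, 149.0], 'fr': [409.0, 175.0], 'nr': [393.0, 254.0], 'nl': [287.0, 224.0], 'pad': [375.4, 231.1], 'fast': [337.7, 208.9]}
scene [297 204  26  38 754]
{'fr': [408.0, 281.0], 'nr': [279.0, 243.0], 'nl': [290.0, 125.0], 'fl': [383.0, 163.0], 'pad': [309.3, 222.6], 'fast': [322.4, 181.9]}
[ 0.46662372 -0.05432685 -0.25581364  0.44546307] [[-23.6, -5.7], [1.4, 0.3], [1.7, 2.9], [-20.4, -2.9], [1.0, 0.4], [0.9, 0.3], [-1.0, -2.8], [-0.1, -0.1], [-1.8, 0.7], [0.1, -0.2], [0.6, 1.0], [1.9, -2.0]]
now {'fl': [0.7298, 0.1528, 0.1208], 'fr': [0.6478, -0.1606, 0.1208], 'nr': [0.4295, -0.1035, 0.2285], 'nl': [0.5115, 0.2099, 0.2285], 'pad': [0.4915, -0.0608, 0.2084], 'fast': [0.5448, 0.0338, 0.2152]}
shut {'fl': [0.7248, 0.1541, 0.122], 'fr': [0.6428, -0.1593, 0.122], 'nr': [0.4009, -0.0961, 0.122], 'nl': [0.4829, 0.2174, 0.122], 'pad': [0.4666, -0.0543, 0.125], 'fast': [0.5145, 0.0417, 0.143]}
```

```bash
python3 -m crank '[[0,0,1.5,0,0,0],[0,0,1.5,0,0,1],[5.4,8.85,1.5,0,0,17.6],[5.4,8.85,1.5,0,0,17.6],[5.4,8.85,1.5,0,0,17.6],[5.4,8.85,1.5,0,0,17.6],[5.4,8.85,1.5,0,0,17.6],[5.4,8.85,1.5,0,0,17.6],[5.4,8.85,1.5,0,0,17.6],[5.4,8.85,1.5,0,0,17.6],[5.4,8.85,1.5,0,0,17.6],[5.4,8.85,1.5,0,0,17.6],[5.4,8.85,1.5,0,0,17.6],[5.4,8.85,1.5,0,0,17.6],[5.4,8.85,1.5,0,0,17.6],[5.4,8.85,1.5,0,0,17.6],[5.4,8.85,1.5,0,0,17.6],[5.4,8.85,1.5,0,0,17.6],[5.4,8.85,1.5,0,0,17.6],[5.4,8.85,1.5,0,0,17.6]]' 0
python3 - <<'E'
from fit import *
im=read_camera("wrist"); cv2.imwrite("pics/w1.png",im[:,:,::-1])
c=get_calibration("wrist")
for t in (.4455,):
    p=[.46662,-.05433,-.2558,t]; print(dict(zip(P,proj(c,model(p,P)).round().tolist())))
print(state()["joints"], state()["width"])
E
```

```text
time_s: 2.8
eef_pos: [0.4916, -0.0608, 0.2805]
ee_rot: [[0.268, 0.963, 0.0], [0.963, -0.268, -0.0], [0.0, 0.0, -1.0]]
contact_force: [0.3, 0.6, -0.2]
width: 0.0007
{'fl': [531.0, 320.0], 'fr': [276.0, 324.0], 'nr': [241.0, 153.0], 'nl': [675.0, 146.0], 'pad': [318.0, 207.0], 'fast': [442.0, 239.0]}
[-1.12927805e+01  7.30523210e+00  8.91388371e+01 -5.36047795e-04
  8.35538695e+01 -8.57314938e+01] 0.0007523893203443578
```

View pics/w1.png

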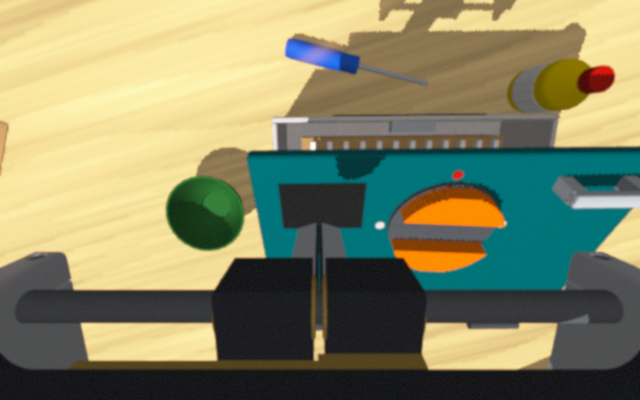

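The wrist view matches the model to about 5 px: pad at (321,205), fastener at (445,235), fingers over the pad. Next I press the hatch down along the arc.

```bash
python3 -m crank '[[0,0,-0.6,0,0,0],[0,0,-1.2,0,0,0],[0,0,-1.4,0,0,0],[-0.05,0.01,-1.55,0,0,0],[-0.1,0.03,-1.7,0,0,0],[-0.17,0.04,-1.85,0,0,0],[-0.22,0.06,-2.0,0,0,0],[-0.28,0.07,-2.15,0,0,0],[-0.33,0.09,-2.3,0,0,0],[-0.37,0.1,-2.45,0,0,0],[-0.41,0.11,-2.6,0,0,0],[-0.45,0.12,-2.75,0,0,0],[-0.48,0.13,-2.9,0,0,0],[-0.5,0.13,-3.0,0,0,0],[-0.5,0.13,-3.07,0,0,0],[-0.5,0.13,-3.1,0,0,0],[-0.5,0.13,-3.12,0,0,0],[-0.5,0.13,-3.12,0,0,0]]'
```

```text
time_s: 4.65
eef_pos: [0.4662, -0.0542, 0.1251]
ee_rot: [[0.266, 0.964, -0.001], [0.964, -0.266, 0.0], [-0.0, -0.001, -1.0]]
contact_force: [-8.1, 2.3, 14.7]
width: 0.0004
```

```bash
python3 -m crank '[[0,0,-0.03,0,0,0],[0,0,-0.06,0,0,0],[0,0,-0.06,0,0,0],[0,0,-0.06,0,0,0],[0,0,-0.06,0,0,0]]'
python3 -m crank '[[0,0,0.5,0,0,0],[0,0,1.4,0,0,0],[0,0,2.4,0,0,0],[0,0,3,0,0,0],[0,0,3,0,0,0],[0,0,3,0,0,0]]'
python3 - <<'E'
from fit import *
im=read_camera("wrist"); cv2.imwrite("pics/w2.png",im[:,:,::-1])
c=get_calibration("wrist"); np.save("c2.npy",c,allow_pickle=True)
for t in (0,.05):
    p=[.46662,-.05433,-.2558,t]; print(dict(zip(P,proj(c,model(p,P)).round(1).tolist())))
E
```

```text
time_s: 5.15
eef_pos: [0.4664, -0.0543, 0.1247]
ee_rot: [[0.266, 0.964, 0.0], [0.964, -0.266, -0.0], [-0.0, 0.0, -1.0]]
contact_force: [-23.8, 3.8, 48.8]
width: 0.0004
time_s: 5.75
eef_pos: [0.4665, -0.0544, 0.271]
ee_rot: [[0.266, 0.964, -0.0], [0.964, -0.266, -0.0], [-0.0, -0.0, -1.0]]
contact_force: [0.6, -0.2, -0.4]
width: 0.0004
{'fl': [535.0, 341.8], 'fr': [275.0, 344.8], 'nr': [263.8, 141.4], 'nl': [571.5, 137.2], 'pad': [318.5, 190.4], 'fast': [419.2, 213.3]}
{'fl': [534.9, 342.2], 'fr': [275.0, 345.2], 'nr': [261.7, 142.9], 'nl': [581.3, 138.6], 'pad': [318.5, 193.3], 'fast': [421.8, 217.4]}
```

View pics/w2.png

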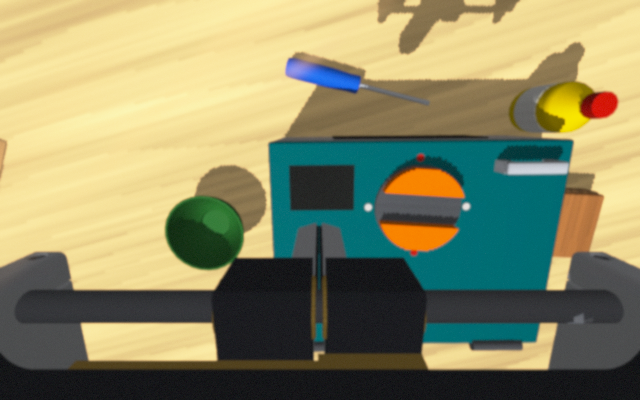

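Hatch is shut: a stiff stop at z=0.1247, and the panel matches the shut model to about 3 px. Now I'll refine the fastener centre and slot direction from this picture.

```bash
python3 - <<'E'
from fit import *
c=np.load("c2.npy",allow_pickle=True).item()
im=cv2.imread("pics/w2.png").astype(int);b,g,r=im[...,0],im[...,1],im[...,2]
K=np.array([[c["fx"],0,c["cx"]],[0,c["fy"],c["cy"]],[0,0,1]]);R=cv2.Rodrigues(np.array(c["rvec"]))[0];C=-R.T@c["tvec"]; print("cam",C)
def bp(uv,z):
    d=(R.T@np.linalg.inv(K)@np.c_[uv,np.ones(len(uv))].T).T; return C+d*((z-C[2])/d[:,2])[:,None]
o=((r>200)&(r-b>120)&(g>80)).astype(np.uint8); o[:, :370]=0;o[:,475:]=0;o[150:260]=o[150:260]
k,lab,st,cc=cv2.connectedComponentsWithStats(o); ids=[i for i in 1+np.argsort(-st[1:,4]) if 160<cc[i][1]<260][:2]
print(st[ids],cc[ids])
h=np.concatenate([np.argwhere(lab==i)[:,::-1] for i in ids]); hull=cv2.convexHull(h.astype(np.int32))[:,0].astype(float)
w=bp(hull,.143)
# circle fit of rim radius .045
f=least_squares(lambda q:np.hypot(w[:,0]-q[0],w[:,1]-q[1])-.045,w[:,:2].mean(0),loss="soft_l1",f_scale=.001); print("disc",f.x,np.round(f.fun*1e3,1))
s2=bp(cc[ids],.143); print("lobe centroids",s2, "mid",s2.mean(0))
d=s2[1]-s2[0]; a=np.degrees(np.arctan2(d[1],d[0])); print("across dir",a,"slot dir",(a+90)%180)
pm=((im.max(2)<60)).astype(np.uint8);k,lab,st,cc=cv2.connectedComponentsWithStats(pm);l=lab[187,321];print("pad",st[l],bp(cc[l:l+1],.125))
for nm,box in (("whL",(360,198,378,216)),("whR",(458,198,475,216))):
    x0,y0,x1,y1=box; m=im[y0:y1,x0:x1].min(2)>150; yx=np.argwhere(m); uv=yx.mean(0)[::-1]+[x0,y0]; print(nm,len(yx),bp(uv[None],.123))
print(state()["joints"].round(1))
E
```

```text
cam [ 0.40012422 -0.0356768   0.44911005]
[[ 385  169   79   29 1588]
 [ 381  224   77   27 1398]] [[425.53274559 183.97544081]
 [417.80758226 236.07796853]]
disc [0.51241562 0.04471254] [-0.8 -0.5 -0.3 -0.3 -0.4 -0.4 -0.1 -0.3 -0.1 -0.3 -0.5 -0.4 -0.4 -0.2
 -0.3 -0.5 -0.4 -0.2 -0.3 -0.2 -0.4 -0.1 -0.  -0.1 -1.1 -0.1 -0.3 -0.4
 -0.3 -0.4 -0.2]
lobe centroids [[0.4855579  0.05386062 0.143     ]
 [0.53897649 0.03541949 0.143     ]] mid [0.5122672  0.04464006 0.143     ]
across dir -19.045667939812255 slot dir 70.95433206018774
pad [ 290  166   64   44 2691] [[ 0.4637652  -0.05030403  0.125     ]]
whL 42 [[ 0.49961993 -0.00673663  0.123     ]]
whR 41 [[0.52749003 0.09793585 0.123     ]]
[-11.1   4.2  93.9  -0.   82.  -85.7]
```

```bash
python3 -m crank '[[0.5,1,0,0,0,-0.45],[0.93,1.97,0,0,0,-0.45],[0.93,1.97,0,0,0,-0.45],[0.93,1.97,0,0,0,-0.45],[0.93,1.97,-0.8,0,0,-0.45],[0.93,1.97,-1.6,0,0,-0.45],[0.93,1.97,-2.1,0,0,-0.45],[0.93,1.97,-2.1,0,0,-0.45],[0.93,1.97,-2.1,0,0,-0.45]]' 0.6
python3 - <<'E'
from fit import *
im=read_camera("wrist"); cv2.imwrite("pics/w3.png",im[:,:,::-1])
c=get_calibration("wrist")
a=np.radians(71);e=np.array([np.cos(a),np.sin(a),0])
s=state();print(s["width"],proj(c,[np.array([.5127,.0445,.143])+k*e for k in(-.045,0,.045)]).round(1).tolist())
E
```

```text
time_s: 6.7
eef_pos: [0.5131, 0.0432, 0.1671]
ee_rot: [[0.327, 0.945, -0.0], [0.945, -0.327, -0.0], [-0.0, -0.0, -1.0]]
contact_force: [-0.3, 0.4, 0.8]
width: 0.0562
0.05636176004630356 [[255.1, 224.0], [319.3, 223.9], [383.4, 223.8]]
```

View pics/w3.png

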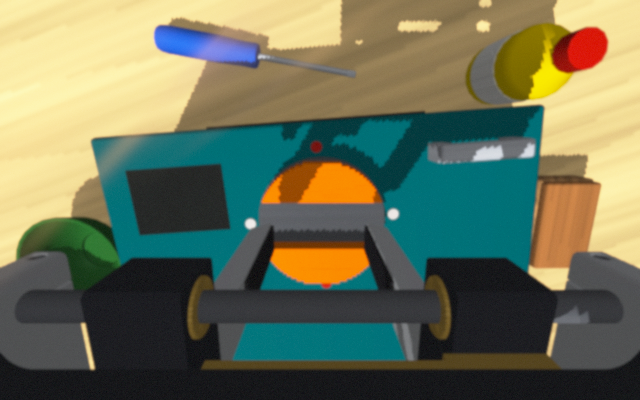

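Fingers straddle the disc centre, the slot (x 258–385, y≈217) is level in the image and aligned with the jaws. Descending into the slot.

```bash
python3 -m crank '[[0,0.02,-0.2,0,0,0],[0,0.02,-0.4,0,0,0],[0,0.02,-0.55,0,0,0],[0,0.02,-0.68,0,0,0],[0,0.02,-0.68,0,0,0]]'
```

```text
time_s: 7.25
eef_pos: [0.5127, 0.0452, 0.1314]
ee_rot: [[0.326, 0.945, -0.002], [0.945, -0.326, -0.0], [-0.001, -0.001, -1.0]]
contact_force: [-0.5, -0.3, 0.2]
width: 0.0565
```

```bash
python3 -m crank '[[0,0,0.03,0,0,-0.6],[0,0,0.03,0,0,-1.2],[0,0,0.03,0,0,-1.8],[0,0,0.03,0,0,-2.4],[0,0,0.03,0,0,-3],[0,0,0.03,0,0,-3.6],[0,0,0.03,0,0,-4.2],[0,0,0.03,0,0,-4.8],[0,0,0.03,0,0,-5.4],[0,0,0.03,0,0,-6],[0,0,0.03,0,0,-6.6],[0,0,0.03,0,0,-7.2],[0,0,0.03,0,0,-7.8],[0,0,0.03,0,0,-8.4],[0,0,0.03,0,0,-9],[0,0,0.03,0,0,-9.6],[0,0,0.03,0,0,-10],[0,0,0.03,0,0,-10]]'
python3 -c "
from station import *
s=state();print(s['wrist_torque'],s['joints'])"
```

```text
time_s: 9.05
eef_pos: [0.5136, 0.0449, 0.1343]
ee_rot: [[0.987, -0.158, 0.001], [-0.158, -0.987, -0.0], [0.001, 0.0, -1.0]]
contact_force: [2.4, -2.1, 0.1]
width: 0.0567
[-0.451054   -0.42892341  0.03949336] [ 9.40873869e-01  1.68992921e+01  9.75013368e+01 -2.90401055e-02
  6.55293486e+01  1.00296053e+01]
```

```bash
python3 -m crank '[[0,0,0,0,0,-0.5],[0,0,0,0,0,-1],[0,0,0,0,0,-1.4],[0,0,0,0,0,-1.7],[0,0,0,0,0,-2],[0,0,0,0,0,-2]]'
python3 - <<'E'
from fit import *
im=read_camera("wrist"); cv2.imwrite("pics/w4.png",im[:,:,::-1])
s=state();print(s['wrist_torque'],np.degrees(np.arctan2(s["ee_rot"][1][0],s["ee_rot"][0][0])))
E
```

```text
time_s: 9.65
eef_pos: [0.5135, 0.045, 0.1343]
ee_rot: [[0.906, -0.422, 0.001], [-0.422, -0.906, -0.0], [0.001, -0.0, -1.0]]
contact_force: [1.9, -1.6, 1.7]
width: 0.0565
[-0.48275728 -0.32480818  0.07617175] -24.907008587898417
```

View pics/w4.png

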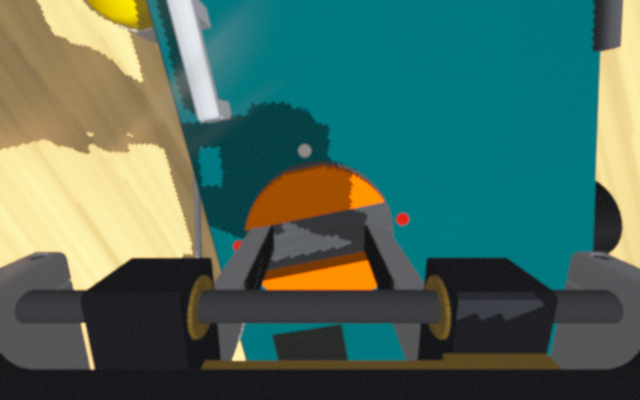

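The slot is nearly on the red-dot line, about 4° short; I'll turn a little further to reach the stop.

```bash
python3 -m crank '[[0,0,0,0,0,-0.3],[0,0,0,0,0,-0.5],[0,0,0,0,0,-0.7],[0,0,0,0,0,-0.8],[0,0,0,0,0,-0.8],[0,0,0,0,0,-0.8]]'
python3 - <<'E'
from fit import *
im=read_camera("wrist"); cv2.imwrite("pics/w5.png",im[:,:,::-1])
s=state();print(s['wrist_torque'],np.degrees(np.arctan2(s["ee_rot"][1][0],s["ee_rot"][0][0])))
E
```

```text
time_s: 10.3
eef_pos: [0.5133, 0.0451, 0.1342]
ee_rot: [[0.855, -0.519, 0.0], [-0.519, -0.855, -0.001], [0.001, 0.0, -1.0]]
contact_force: [1.5, -5.0, 6.4]
width: 0.0564
[-0.94339948 -0.29731311  3.12903279] -31.290925842797126
```

Torque jumped to 3.1 N m, so it is on the stop. Next I centre the fingers in the slot, lift out and move clear.

```bash
python3 -m crank '[[0,0,0,0,0,0.9],[0,0,0,0,0,1.9],[0,0,0,0,0,1.9],[0,0,0.5,0,0,1.9],[0,0,1.2,0,0,1.9],[0,0,2.2,0,0,1.9],[0,0,3,0,0,1.9],[-1,-1,3,0,0,1.9],[-1.6,-1.6,3,0,0,1.9],[-1.6,-1.6,3,0,0,1.9],[-1.6,-1.6,3,0,0,1.9]]'
python3 - <<'E'
from fit import *
a=read_camera("wrist"); b=read_camera("top")
cv2.imwrite("pics/w6.png",a[:,:,::-1]); cv2.imwrite("pics/end.png",np.hstack([cv2.resize(a,(480,300)),b[140:320,220:470][:, :][:,:]. repeat(1,0) if 0 else cv2.resize(b[130:310,220:412],(320,300))])[:,:,::-1])
s=state();print(s["dq"].round(3))
E
```

```text
time_s: 11.45
eef_pos: [0.4324, -0.0355, 0.2842]
ee_rot: [[0.958, -0.285, 0.001], [-0.285, -0.958, 0.001], [0.0, -0.001, -1.0]]
contact_force: [0.1, 0.2, 1.2]
width: 0.0563
[ 1.011  0.956 -0.545 -0.129  0.03  -0.798]
```

View pics/end.png

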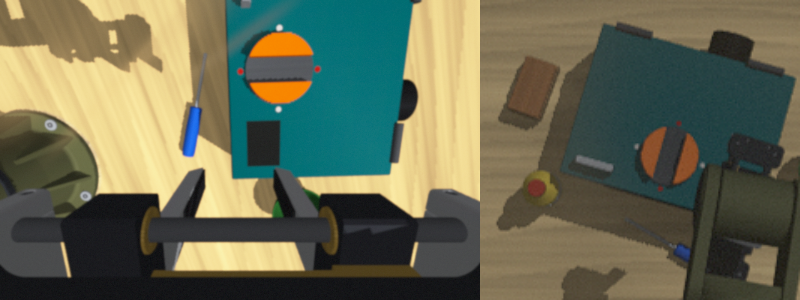

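The slot lines up with both red dots, the hatch is flat and the arm is clear. Handing in.

```bash
python3 -m crank '[[0,0,0.3,0,0,0],[0,0,0.3,0,0,0],[0,0,0.3,0,0,0]]'; python3 -c "
from station import *
print(close_job())"
```

```text
time_s: 11.85
eef_pos: [0.4336, -0.0342, 0.2983]
ee_rot: [[0.96, -0.279, -0.001], [-0.279, -0.96, 0.0], [-0.001, -0.0, -1.0]]
contact_force: [-0.5, 0.0, 0.3]
width: 0.0565
the job is handed in; nothing more can be done
None
```

The hatch is shut and the fastener is turned clockwise to its locked stop. I handed the job in at about 11.9 s of the 51 s allowed; no verdict was reported.

- **Hatch:** I pushed it down on the black pad with closed fingertips until it met a hard stop at z = 0.125 m (about 49 N down, about 54 N in all).
- **Fastener:** I set both fingertips in the slot and turned clockwise until the moment jumped to about 3.1 N m. In the last picture the slot lines up with both red dots.
- **Clear and bystanders:** The arm ended well above everything with no contact force. The last pictures show nothing disturbed, though the bowl was partly hidden by the gripper. I checked the bystanders by eye and did not measure how far they might have moved.
- **Disagreement:** The first position fit from the scene and top cameras differed from the wrist camera by about 3 mm. I mostly used the wrist value for the slot, and the fingers went in without touching the sides.

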